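# Hold the hub collar on the spindle flat of a banding wheel

### The arm

A 7-joint arm with a two-finger parallel gripper is mounted at the origin on the work surface. World frame = base frame: x ahead of the robot, y to its left, z up, the work surface at z = 0. Lengths are in m, angles in rad, forces in N, time in s.
With the tool pointing down it reaches from about 0.35 to 0.9 m from the base axis. Payload 7.2 kg.
Tool frame: the origin (TCP) lies midway between the tips of the shut fingers; the grasp point (between the pads) lies 19 mm behind it; z points along the fingers, y is the line along which they close (so a half turn about z gives the same grasp; the last joint's range is limited). The gripper opens to 88 mm and grips with 3 to 60 N. Pads are 20 mm wide; open, the fingers measure 115 mm over their backs; the gripper's body (75 mm by 178 mm) begins 61 mm behind the grasp point.
Start: joints at [-1.392, 0.411, -0.013, 1.596, 0.006, 1.134, -0.082], TCP at [0.153, 0.606, 0.223] pointing down, gripper open.
Joint ranges: [-2.95, 2.95], [-0.29, 1.99], [-1.47, 1.44], [0.14, 2.54], [-1.03, 4.17], [0.13, 1.85], [-2.86, 2.86]. Speed limits (rad/s): [2.39, 2.39, 3.01, 3.01, 3.14, 3.14, 3.14].

### API

Orientations are given as a 3x3 rotation matrix whose columns are the frame's x, y, z axes.
In Python, from workcell import status, cams, sign_off gives the robot as it stands. The module is installed in compiled form; this text tells all that it offers.
- The arm moves only by the tool drive_tool, never from a script. Its argument "motion" is a list of rows, each an object of numbers: "dx", "dy", "dz": the shift along the tool's x, y, z in cm; "yaw": the turn about the tool's z in rad; "claw": the opening, from 0 (shut) to 1 (fully open). A call has 1 to 20 rows; each row is the pose to reach, as a shift and turn from the pose commanded when the call began, along the tool's axes at that moment; what a row does not reach only later rows make up. A row lasts 1/8 s, in which the tool goes at most 62.5 mm and 10.7 degrees, less where a joint would pass 70% of its speed; a pose out of reach is approached as far as the arm can. A call with a gripper value outside its range is refused whole. The fingers move at their own pace and stop on an object; "grip_force" is the grip in N (left out, the last holds). Time passes only in rows, so rows that repeat a pose let the fingers close. It gives the time, the measured TCP pose, the force, the opening and the grip force at its end, in the units of the state.
- status.get_state(): the state, without advancing time (a new reading comes with each control period).
- cams.get_image(name): name is "side" or "top" or "wrist"; returns a dict with "pixels" (384x512x3 uint8, blue, green, red), "fx", "fy", "cx", "cy" (pixels), "world_from_camera" (4x4, takes a point from camera to world coordinates). Camera axes: x right, y down, z forward; pixel columns grow to the right and rows downward; lengths in m; the calibration is good to about 2 mm. A picture is of the moment at which its call begins. There is no depth.
- sign_off(): hands the job in; it is judged then, once.
The state is a dict: "time": time; "joint_pos": joint angles; "qd": joint speeds; "tau": joint torques, N m; "ee_pos": TCP position; "orientation": TCP orientation; "wrist_force": force on the tool from outside, world axes, zero at the start; "wrist_torque": the same for the moment, N m; "finger_gap": opening from 0.0 (shut) to 1.0 (fully open); "grip_force": force on a finger pad.
Only numpy, scipy, OpenCV 4.12 (cv2) and the standard library are available. Lean on these libraries where they do the work, as an engineer would, in place of code of your own. Each camera call takes 0.05 s, during which the arm holds its last target. There are 200 camera calls.

### The job

The banding wheel's head is off and we are refitting its hub collar: I stand across the table, opposite the robot, and will tighten the screw. First lay the T-handled hex key on the cork mat on my side of the table and let go of it; then pinch the bare spindle with one finger on its flat and turn it until the flat faces me, straight away from the robot. Then slide the collar over the spindle, right down onto the shoulder, with its screw facing me square on the flat, and finish while still holding it there in your grip so that I can tighten it; leave everything else on the table where it is.

Things in the scene. Friction and masses are not known exactly. Their poses are not given: they have to be found in the camera images.
- wheel_base: blue cast foot and column of the banding wheel, fixed to the table: foot 150 wide, column 46 wide up to 80 high. Its place varies, its axes are always the world's. Origin: centre of its underside; +x points straight across the table, away from the robot. The spindle stands on its axis (lengths in mm)
- spindle: steel spindle turning freely (light friction, no stops) about the vertical axis of the wheel. Origin: on the axis at the top of its shoulder (a disc 36 wide, 8 thick, turning with it), 95 above the table. Above the shoulder it is 24 in diameter and 46 long (top 141 above the table, top 4 tapered to 18 wide), with one flat over its whole length, 7 from the axis: 19 thick across the flat, 24 elsewhere. x axis: outward normal of the flat, z up (lengths in mm)
- spindle_flat (a point): the flat of the spindle, 18 wide; turns with it. This point: on the flat's face, 7 from the axis and 21 above the shoulder; x axis points outward from the flat (lengths in mm)
- collar: the hub collar: plain aluminium ring standing on the table, outside 54, bore 27, 26 high, about 0.2 kg. A dark socket-head screw (head 16 wide) goes through one side at 13 height and sticks out to 37 from the axis; its 8 wide tip stands in the bore, 8.75 from the axis, so it passes the spindle only at the flat. Can be gripped from above on the two sides square to the screw. Origin: centre of its underside; x axis points from the axis out along the screw, z up (lengths in mm)
- collar_screw (a point): outer end of the collar's screw head, 37 from the collar's axis along its x, 13 above its underside (lengths in mm)
- hex_key: T-handled hex key lying flat, 142 long: steel rod 8 thick, 120 long, and a black crossbar handle 22 x 96, 14 high, about 0.09 kg. Origin: on the underside, at the middle of its length; x axis points along the rod to its tip (at +71); the crossbar is centred at -60. Grip the rod across, at about x = -15 (lengths in mm)
- cork_mat: cork mat lying fixed on the far side of the table, left or right: 120 (its x) by 180 (its y), 4 thick. Origin: centre of its underside (lengths in mm)
- saucer: white ceramic saucer, 136 wide, 18 high; a bystander. Origin: centre of its underside (lengths in mm)
- mug: white ceramic mug, 80 wide, 90 high, with handle; a bystander. Origin: centre of its underside (lengths in mm)
- bowl: small terracotta bowl, 100 wide, 45 high, beyond the wheel; a bystander. Origin: centre of its underside (lengths in mm)
- cutter: thin-walled steel ring cutter, 68 wide, 22 high, without any screw; a bystander, not the collar. Origin: centre of its underside (lengths in mm)
- tool_jar: glass jar, 76 wide, 100 high, with brushes and tools standing in it up to 235 high; a bystander. Origin: centre of its underside (lengths in mm)
- modelling_tool: flat wooden modelling tool, about 210 long, 18 wide, 9 high, lying beyond the wheel; a bystander. Origin: middle of its underside, x along it (lengths in mm)
Mind the look-alikes: they are no part of the job. Leave any yellow look-alike of the collar alone.

How it is judged:
On the way, in this order (a step that is already met when the one before it is completed fails the run):
1. the hex key lies on the cork mat (the middle of its length over the mat), let go and at rest (x of hex_key in the frame of cork_mat between -0.06 and 0.06 m and y of hex_key in the frame of cork_mat between -0.09 and 0.09 m and z of hex_key in the frame of cork_mat below 0.01 m and angle between hex_key's own z axis and vertical below 0.15 rad and contact force between the fingers and hex_key below 0.1 N and linear speed of hex_key below 0.02 m/s), for 0.2 s.
2. the spindle is pinched with a finger on its flat, and the flat faces straight away from the robot within 0.3 rad (angle between the x axis of spindle and the x axis of wheel_base, either way round below 0.3 rad and x of spindle_flat in the frame of wheel_base above 0 m and contact force between the fingers and flat_face above 2 N), for 0.2 s.
At the end, for the whole second after the job is handed in: Collar on the shoulder within 3 mm, upright, its screw square on the flat within 0.2 rad, gripped with over 3 N and at rest; the flat faces straight away from the robot within 0.3 rad; the hex key lies released with the middle of its length over the cork mat (all of step 1 and angle between the x axis of spindle and the x axis of wheel_base, either way round below 0.3 rad and x of spindle_flat in the frame of wheel_base above 0 m and z of collar in the frame of spindle between -0.003 and 0.003 m and horizontal distance between collar and spindle below 0.004 m and angle between collar's own z axis and vertical below 0.06 rad and angle between the x axis of collar and the x axis of spindle, either way round below 0.2 rad and x of collar_screw in the frame of spindle above 0 m and contact force between the fingers and collar above 3 N and linear speed of collar below 0.02 m/s); the arm keeps its last pose, push and grip.
It fails at once if a bystander is pushed more than 30 mm or tipped (distance of any of saucer, mug, bowl, cutter, tool_jar, modelling_tool from where it was at the start of the episode above 0.03 m or angle between any of saucer, mug, bowl, cutter, tool_jar, modelling_tool's own z axis and vertical above 0.3 rad).
It also fails if it takes over 72 s, if anything falls off the work surface, if the arm or the gripper's body presses on something with over 40 N, if the wrist force passes 120 N, or if a joint passes its speed limit or range.

## Working session

There is one attempt and no reset: what is moved stays moved. The work goes in short steps, Python scripts to look and compute and a tool call to move; the robot and the scene stay as the last step left them, time stands still between calls to the robot, and variables do not carry over. Pictures are saved under pics/ and viewed, at most 10 in all, crops included, and the job is handed in when it is done.

Besides the shell and the picture viewer there is one more tool, called after "Emit:" as a command line: name --argument value ..., lists and objects as JSON in quotes. drive_tool: Moves the arm, as the interface text tells. Its arguments: {"type":"object","properties":{"motion":{"type":"array"},"grip_force":{"type":"number"}},"required":["motion"]}

```bash
mkdir -p pics
cat > h.py <<'E'
import numpy as np, cv2
from workcell import status, cams, sign_off
def ray(im,u,v):
    T=np.array(im["world_from_camera"]); d=T[:3,:3]@np.array([(u-im["cx"])/im["fx"],(v-im["cy"])/im["fy"],1]); return T[:3,3],d
def onz(im,u,v,z):
    o,d=ray(im,u,v); return o+d*(z-o[2])/d[2]
def proj(im,p):
    T=np.linalg.inv(np.array(im["world_from_camera"])); c=T[:3,:3]@np.array(p)+T[:3,3]; return np.array([im["fx"]*c[0]/c[2]+im["cx"],im["fy"]*c[1]/c[2]+im["cy"]])
E
python3 - <<'E'
from h import *
import pickle
s=status.get_state(); print(s["ee_pos"],np.round(s["orientation"],3),s["time"])
d={n:cams.get_image(n) for n in ("top","side","wrist")}
pickle.dump(d,open("a.pkl","wb"))
for n,i in d.items():
    print(n,i["fx"],np.round(i["world_from_camera"],3).tolist())
    p=np.array(i["pixels"])
    if n!="wrist": cv2.imwrite(f"pics/{n}0.png",cv2.resize(p,(800,600),interpolation=cv2.INTER_CUBIC))
    else: cv2.imwrite(f"pics/{n}0.png",p)
E
```

```text
[0.15260043 0.60557295 0.22180141] [[-0.97   0.244 -0.   ]
 [ 0.244  0.97  -0.002]
 [-0.    -0.002 -1.   ]] 0.0
top 351.1275630041393 [[-0.01, -0.998, 0.068, 0.5], [-1.0, 0.011, 0.009, -0.009], [-0.01, -0.068, -0.998, 1.087], [0.0, 0.0, 0.0, 1.0]]
side 420.557168525571 [[-0.979, -0.165, 0.121, 0.397], [-0.204, 0.75, -0.629, 0.765], [0.013, -0.64, -0.768, 1.011], [0.0, 0.0, 0.0, 1.0]]
wrist 298.3586466187739 [[0.245, 0.941, 0.235, 0.088], [0.97, -0.237, -0.06, 0.622], [-0.001, 0.242, -0.97, 0.384], [0.0, 0.0, 0.0, 1.0]]
```

View pics/top0.png

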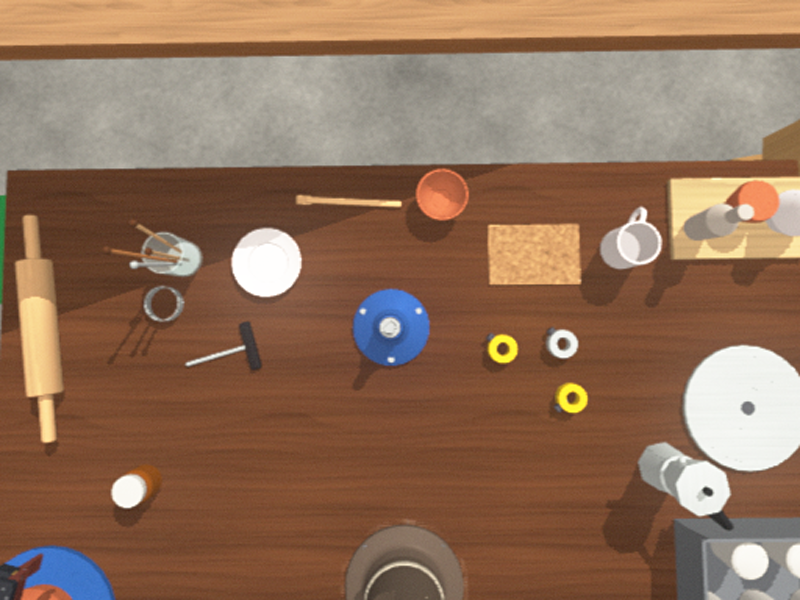

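View pics/side0.png

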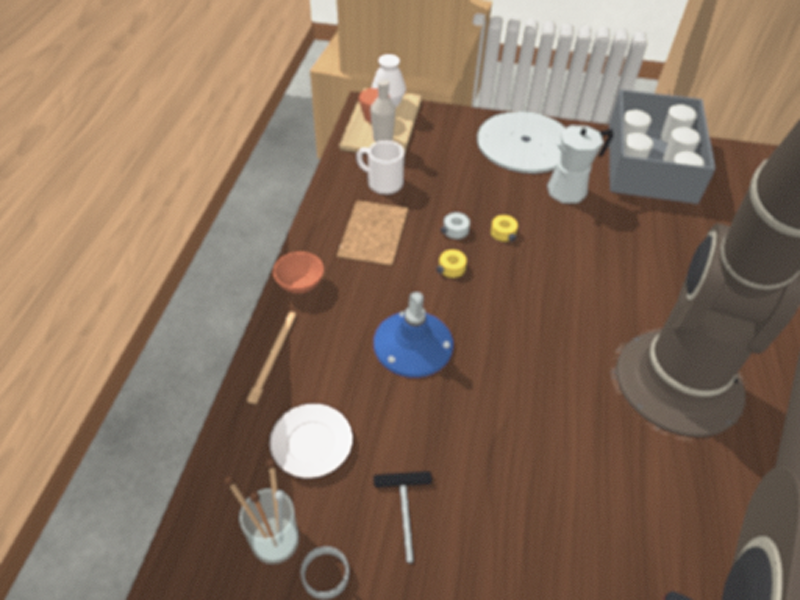

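Top view (800x600 scale): the hex key is at (187–250, 345–365), the wheel at (390,328), the mat at (534,254). Collar candidates are the silver ring (563,344), yellow rings (503,348) and (571,398), which are decoys, and the cutter (164,303), which is thin with no screw. I choose the silver ring (563,344) and will check it in a close crop.

Run:
```python
from h import *
import pickle
d=pickle.load(open("a.pkl","rb")); t=d["top"]; p=np.array(t["pixels"]); hsv=cv2.cvtColor(p,cv2.COLOR_BGR2HSV)
k=512/800
def comps(m,box,zz,name,minA=15):
    x0,y0,x1,y1=[int(v*k) for v in box]; q=np.zeros(m.shape,np.uint8); q[y0:y1,x0:x1]=m[y0:y1,x0:x1]
    n,l,st,c=cv2.connectedComponentsWithStats(q)
    for i in range(1,n):
        if st[i,4]>=minA:
            cs,_=cv2.findContours((l==i).astype(np.uint8),cv2.RETR_EXTERNAL,cv2.CHAIN_APPROX_NONE)
            r=cv2.minAreaRect(cs[0]); e=cv2.minEnclosingCircle(cs[0])
            bx=[np.round(onz(t,*b,zz)[:2],3).tolist() for b in cv2.boxPoints(r)]
            print(name,st[i].tolist(),'cen',np.round(onz(t,*c[i],zz)[:2],4),'circ',np.round(onz(t,*e[0],zz)[:2],4),round(e[1],1),bx)
H,S,V=cv2.split(hsv)
comps((V<45).astype(np.uint8),(225,310,275,380),.014,'bar')
comps(((S<90)&(V>110)).astype(np.uint8),(175,330,250,380),.006,'rod')
comps(((S<70)&(V>100)).astype(np.uint8),(530,320,590,370),.026,'collar')
comps(((H>100)&(H<130)&(S>120)).astype(np.uint8),(340,280,440,375),.01,'wheel',100)
comps(((S<80)&(V>110)).astype(np.uint8),(375,312,405,343),.141,'spin')
comps(((H>8)&(H<25)&(V>130)).astype(np.uint8),(470,210,600,300),.004,'mat',100)
def crop(im,box,n):
    x0,y0,x1,y1=[int(v*k) for v in box]; return cv2.resize(np.array(im["pixels"])[y0:y1,x0:x1],n,interpolation=cv2.INTER_CUBIC)
a=np.hstack([crop(t,(530,310,595,375),(390,290)),crop(t,(365,303,415,353),(390,290))])
b=np.hstack([crop(d["side"],(430,200,480,250),(390,290)),crop(d["side"],(385,280,445,340),(390,290))])
cv2.imwrite("pics/crop0.png",np.vstack([a,b]))
```

```text
rod [118, 221, 39, 14, 138] cen [0.44   0.3659] circ [0.4405 0.368 ] 19.9 [[0.428, 0.428], [0.462, 0.311], [0.451, 0.307], [0.418, 0.425]]
collar [350, 210, 20, 20, 279] cen [ 0.4573 -0.3078] circ [ 0.4601 -0.3081] 10.7 [[0.433, -0.275], [0.487, -0.283], [0.479, -0.341], [0.426, -0.333]]
wheel [226, 185, 49, 49, 1593] cen [0.492  0.0199] circ [0.4917 0.0206] 24.3 [[0.526, 0.118], [0.589, -0.013], [0.458, -0.077], [0.395, 0.053]]
spin [243, 203, 13, 13, 143] cen [0.4929 0.0192] circ [0.493  0.0194] 6.7 [[0.509, 0.035], [0.509, 0.003], [0.477, 0.003], [0.477, 0.036]]
mat [300, 142, 84, 41, 2496] cen [ 0.6337 -0.2649] circ [ 0.6436 -0.2645] 41.8 [[0.694, -0.136], [0.697, -0.394], [0.574, -0.392], [0.571, -0.136]]
mat [302, 184, 59, 7, 270] cen [ 0.5573 -0.2245] circ [ 0.5571 -0.2299] 29.0 [[0.567, -0.141], [0.565, -0.319], [0.547, -0.319], [0.549, -0.14]]
```

View pics/crop0.png

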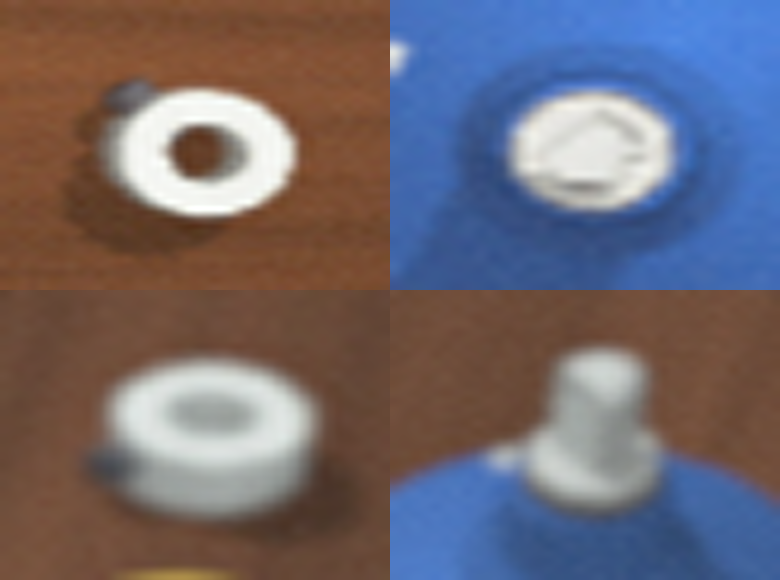

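The crop confirms the silver ring with the dark screw, which points up-left in the top view at crop (130,95). I'm moving above the hex key now.

Emit:
drive_tool --motion '[{"dx": -5, "dy": -2.6, "dz": 1.5, "yaw": 0.15, "claw": 0.6}, {"dx": -10, "dy": -5.2, "dz": 3, "yaw": 0.3, "claw": 0.6}, {"dx": -15, "dy": -7.8, "dz": 4.5, "yaw": 0.45, "claw": 0.6}, {"dx": -20, "dy": -10.4, "dz": 6, "yaw": 0.6, "claw": 0.6}, {"dx": -25, "dy": -13, "dz": 7.5, "yaw": 0.75, "claw": 0.6}, {"dx": -30, "dy": -15.6, "dz": 9, "yaw": 0.9, "claw": 0.6}, {"dx": -34.9, "dy": -18.2, "dz": 10, "yaw": 1.04, "claw": 0.6}, {"dx": -34.9, "dy": -18.2, "dz": 10, "yaw": 1.04, "claw": 0.6}, {"dx": -34.9, "dy": -18.2, "dz": 10, "yaw": 1.04, "claw": 0.6}]'

```text
time: 1.27
ee_pos: [0.4461, 0.3447, 0.1224]
orientation: [[-0.281, 0.96, -0.001], [0.96, 0.281, 0.0], [0.0, -0.001, -1.0]]
wrist_force: [0.3, 1.5, 0.5]
finger_gap: 0.598
grip_force: 0.0
```

Run:
```python
from h import *
s=status.get_state(); print(s["ee_pos"],np.round(s["orientation"],3),s["time"],s["wrist_force"])
w=cams.get_image("wrist");p=np.array(w["pixels"]);cv2.imwrite("pics/w1.png",p)
for q in [(.4468,.344,.007),(.423,.4265,.007),(.459,.300,.014)]: print(proj(w,q))
```

```text
[0.44611695 0.34474505 0.12244467] [[-0.281  0.96  -0.001]
 [ 0.96   0.281  0.   ]
 [ 0.    -0.001 -1.   ]] 1.275 [0.28581425 1.52510087 0.49108354]
[260.03165415 188.57258961]
[260.46926297  94.46853023]
[259.35647411 235.98133952]
```

View pics/w1.png

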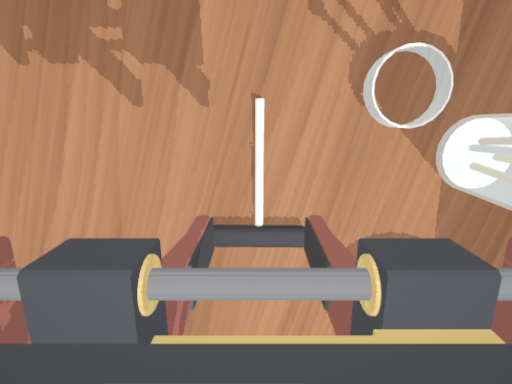

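The wrist view shows the rod from (260,98) to (259,226) with the handle at (260,236), centred between the fingers. I'm descending to grip it.

Emit:
drive_tool --motion '[{"dz": 5}, {"dz": 9}, {"dz": 11}, {"dz": 11.8}, {"dz": 11.8}, {"dz": 11.8, "claw": 0}, {"dz": 11.8, "claw": 0}, {"dz": 11.8, "claw": 0}, {"dz": 11.8, "claw": 0}, {"dz": 11.8, "claw": 0}]' --grip_force 25

```text
schema error: expected keys dx, dy, dz, yaw, claw
```

Emit:
drive_tool --motion '[{"dx": 0, "dy": 0, "yaw": 0, "dz": 5, "claw": 0.6}, {"dx": 0, "dy": 0, "yaw": 0, "dz": 9, "claw": 0.6}, {"dx": 0, "dy": 0, "yaw": 0, "dz": 11, "claw": 0.6}, {"dx": 0, "dy": 0, "yaw": 0, "dz": 11.8, "claw": 0.6}, {"dx": 0, "dy": 0, "yaw": 0, "dz": 11.8, "claw": 0.6}, {"dx": 0, "dy": 0, "yaw": 0, "dz": 11.8, "claw": 0}, {"dx": 0, "dy": 0, "yaw": 0, "dz": 11.8, "claw": 0}, {"dx": 0, "dy": 0, "yaw": 0, "dz": 11.8, "claw": 0}, {"dx": 0, "dy": 0, "yaw": 0, "dz": 11.8, "claw": 0}, {"dx": 0, "dy": 0, "yaw": 0, "dz": 11.8, "claw": 0}]' --grip_force 25

```text
time: 2.58
ee_pos: [0.4467, 0.3444, 0.0047]
orientation: [[-0.28, 0.96, 0.0], [0.96, 0.28, 0.0], [0.0, 0.0, -1.0]]
wrist_force: [-1.1, -0.1, 3.1]
finger_gap: 0.077
grip_force: 25.1
```

Emit:
drive_tool --motion '[{"dx": 0, "dy": 0, "yaw": 0, "dz": -5, "claw": 0}, {"dx": 0, "dy": 0, "yaw": 0, "dz": -10, "claw": 0}, {"dx": -2, "dy": 0, "yaw": 0, "dz": -15, "claw": 0}, {"dx": -7, "dy": 0.1, "yaw": 0, "dz": -19, "claw": 0}, {"dx": -12, "dy": 0.2, "yaw": 0, "dz": -20, "claw": 0}, {"dx": -17, "dy": 0.3, "yaw": 0.1, "dz": -20, "claw": 0}, {"dx": -22, "dy": 0.4, "yaw": 0.1, "dz": -20, "claw": 0}, {"dx": -27, "dy": 0.5, "yaw": 0.1, "dz": -20, "claw": 0}, {"dx": -32, "dy": 0.6, "yaw": 0.2, "dz": -20, "claw": 0}, {"dx": -37, "dy": 0.8, "yaw": 0.2, "dz": -20, "claw": 0}, {"dx": -42, "dy": 1, "yaw": 0.28, "dz": -20, "claw": 0}, {"dx": -47, "dy": 1.2, "yaw": 0.28, "dz": -20, "claw": 0}, {"dx": -52, "dy": 1.4, "yaw": 0.28, "dz": -20, "claw": 0}, {"dx": -57, "dy": 1.5, "yaw": 0.28, "dz": -20, "claw": 0}, {"dx": -61.3, "dy": 1.5, "yaw": 0.28, "dz": -18, "claw": 0}, {"dx": -61.3, "dy": 1.5, "yaw": 0.28, "dz": -14, "claw": 0}, {"dx": -61.3, "dy": 1.5, "yaw": 0.28, "dz": -10, "claw": 0}, {"dx": -61.3, "dy": 1.5, "yaw": 0.28, "dz": -6, "claw": 0}, {"dx": -61.3, "dy": 1.5, "yaw": 0.28, "dz": -4, "claw": 0}, {"dx": -61.3, "dy": 1.5, "yaw": 0.28, "dz": -4, "claw": 0}]'

```text
time: 5.08
ee_pos: [0.632, -0.2396, 0.0434]
orientation: [[-0.004, 1.0, -0.003], [1.0, 0.004, 0.001], [0.001, -0.003, -1.0]]
wrist_force: [-0.2, 0.8, -1.3]
finger_gap: 0.074
grip_force: 24.8
```

Run:
```python
from h import *
a=[]
for n in ("wrist","top"):
    p=np.array(cams.get_image(n)["pixels"])
    a.append(cv2.resize(p if n=="wrist" else p[110:230,200:450],(400,300)))
cv2.imwrite("pics/w2.png",np.hstack(a))
```

```text
(no output)
```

View pics/w2.png

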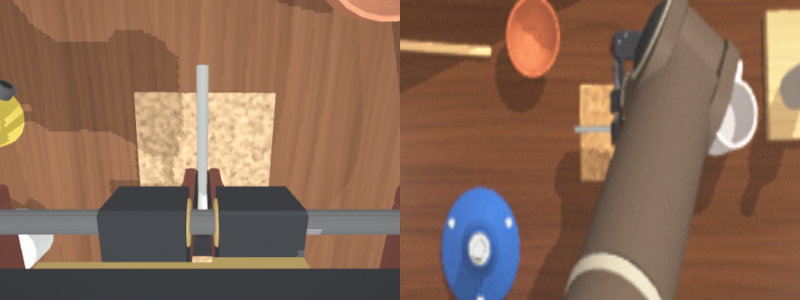

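The key is held over the mat with its tip at the mat's near edge side and nothing in contact. I'm lowering it and letting go.

Emit:
drive_tool --motion '[{"dx": 0, "dy": 0, "yaw": 0, "dz": 2, "claw": 0}, {"dx": 0, "dy": 0, "yaw": 0, "dz": 3.1, "claw": 0}, {"dx": 0, "dy": 0, "yaw": 0, "dz": 3.4, "claw": 0}, {"dx": 0, "dy": 0, "yaw": 0, "dz": 3.4, "claw": 0}, {"dx": 0, "dy": 0, "yaw": 0, "dz": 3.4, "claw": 0.4}, {"dx": 0, "dy": 0, "yaw": 0, "dz": 3.4, "claw": 0.4}, {"dx": 0, "dy": 0, "yaw": 0, "dz": 3.4, "claw": 0.4}, {"dx": 0, "dy": 0, "yaw": 0, "dz": 1, "claw": 0.4}, {"dx": 0, "dy": 0, "yaw": 0, "dz": -4, "claw": 0.4}, {"dx": 0, "dy": 0, "yaw": 0, "dz": -10, "claw": 0.4}, {"dx": 0, "dy": 0, "yaw": 0, "dz": -16, "claw": 0.4}, {"dx": 0, "dy": 0, "yaw": 0, "dz": -20, "claw": 0.4}]'

```text
time: 6.68
ee_pos: [0.6333, -0.2404, 0.2483]
orientation: [[-0.004, 1.0, 0.003], [1.0, 0.004, -0.001], [-0.001, 0.003, -1.0]]
wrist_force: [0.0, -1.0, -0.9]
finger_gap: 0.396
grip_force: 0.0
```

Emit:
drive_tool --motion '[{"dx": 5, "dy": -3.3, "yaw": 0, "dz": 0, "claw": 0.4}, {"dx": 10, "dy": -6.6, "yaw": 0, "dz": 0, "claw": 0.5}, {"dx": 15, "dy": -10, "yaw": 0, "dz": 0, "claw": 0.6}, {"dx": 20, "dy": -13.3, "yaw": 0, "dz": 0, "claw": 0.7}, {"dx": 21, "dy": -14, "yaw": 0, "dz": 0, "claw": 0.7}, {"dx": 21, "dy": -14, "yaw": 0, "dz": 0, "claw": 0.7}]'

```text
time: 7.42
ee_pos: [0.4923, -0.0303, 0.2452]
orientation: [[-0.005, 1.0, 0.001], [1.0, 0.005, 0.001], [0.001, 0.001, -1.0]]
wrist_force: [0.4, -0.4, 0.7]
finger_gap: 0.7
grip_force: 0.0
```

Run:
```python
from h import *
import pickle
s=status.get_state(); print(s["ee_pos"],s["time"],s["joint_pos"])
w=cams.get_image("wrist");pickle.dump(w,open("w3.pkl","wb"));p=np.array(w["pixels"])
c=proj(w,(.493,.0194,.141)); print(c, proj(w,(.493,.0194,.095)))
u,v=[int(x) for x in c]; cr=p[max(0,v-45):v+45,u-60:u+60]; print(max(0,v-45),u-60)
cv2.imwrite("pics/w3.png",np.hstack([cv2.resize(p,(400,300)),cv2.resize(cr,(400,300),interpolation=cv2.INTER_CUBIC)]))
t=cams.get_image("top");pickle.dump(t,open("t3.pkl","wb"))
```

```text
[ 0.49228754 -0.03028552  0.24522254] 7.425 [-0.52350223  0.16694034  0.55983765  1.90741727 -0.10017652  1.09301385
  0.08145009]
[260.50119592 135.40506113] [260.18593973 132.69014931]
90 200
```

View pics/w3.png

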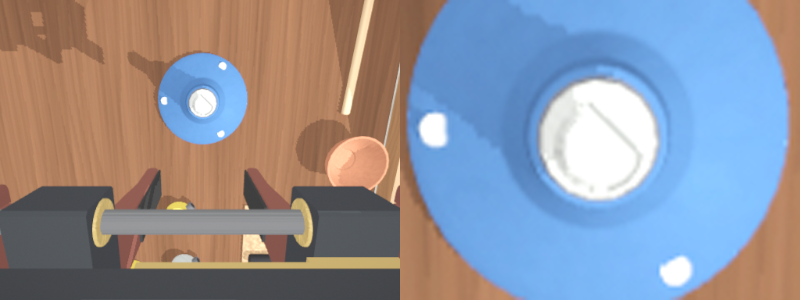

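The wrist crop shows the spindle flat edge running from (587,102) to (640,152). Its normal points about 47° left of +x, toward +x+y. I'm turning the tool to match and pinching.

Emit:
drive_tool --motion '[{"dx": 2, "dy": 0, "yaw": -0.15, "dz": 0, "claw": 0.7}, {"dx": 4.85, "dy": -0.1, "yaw": -0.3, "dz": 1, "claw": 0.7}, {"dx": 4.85, "dy": -0.1, "yaw": -0.45, "dz": 3, "claw": 0.7}, {"dx": 4.85, "dy": -0.1, "yaw": -0.6, "dz": 6, "claw": 0.7}, {"dx": 4.85, "dy": -0.1, "yaw": -0.75, "dz": 9, "claw": 0.7}, {"dx": 4.85, "dy": -0.1, "yaw": -0.81, "dz": 12, "claw": 0.7}, {"dx": 4.85, "dy": -0.1, "yaw": -0.81, "dz": 14, "claw": 0.7}, {"dx": 4.85, "dy": -0.1, "yaw": -0.81, "dz": 14.3, "claw": 0.6}, {"dx": 4.85, "dy": -0.1, "yaw": -0.81, "dz": 14.3, "claw": 0.4}, {"dx": 4.85, "dy": -0.1, "yaw": -0.81, "dz": 14.3, "claw": 0.3}, {"dx": 4.85, "dy": -0.1, "yaw": -0.81, "dz": 14.3, "claw": 0}, {"dx": 4.85, "dy": -0.1, "yaw": -0.81, "dz": 14.3, "claw": 0}, {"dx": 4.85, "dy": -0.1, "yaw": -0.81, "dz": 14.3, "claw": 0}, {"dx": 4.85, "dy": -0.1, "yaw": -0.81, "dz": 14.3, "claw": 0}]' --grip_force 15

```text
time: 9.28
ee_pos: [0.4913, 0.0183, 0.1022]
orientation: [[-0.727, 0.686, 0.001], [0.686, 0.727, 0.0], [-0.0, 0.001, -1.0]]
wrist_force: [-0.4, 1.1, 5.5]
finger_gap: 0.215
grip_force: 15.0
```

The gap is 18.9 mm, which matches 19 across the flat. Now I turn the spindle.

Emit:
drive_tool --motion '[{"dx": 0, "dy": 0, "yaw": 0.1, "dz": 0, "claw": 0}, {"dx": 0, "dy": 0, "yaw": 0.2, "dz": 0, "claw": 0}, {"dx": 0.05, "dy": 0, "yaw": 0.3, "dz": 0, "claw": 0}, {"dx": 0.1, "dy": 0, "yaw": 0.4, "dz": 0, "claw": 0}, {"dx": 0.1, "dy": 0.05, "yaw": 0.5, "dz": 0, "claw": 0}, {"dx": 0.15, "dy": 0.05, "yaw": 0.6, "dz": 0, "claw": 0}, {"dx": 0.18, "dy": 0.08, "yaw": 0.7, "dz": 0, "claw": 0}, {"dx": 0.18, "dy": 0.08, "yaw": 0.81, "dz": 0, "claw": 0}, {"dx": 0.18, "dy": 0.08, "yaw": 0.815, "dz": 0, "claw": 0}, {"dx": 0.18, "dy": 0.08, "yaw": 0.815, "dz": 0, "claw": 0}, {"dx": 0.18, "dy": 0.08, "yaw": 0.815, "dz": 0, "claw": 0}, {"dx": 0.18, "dy": 0.08, "yaw": 0.815, "dz": 0, "claw": 0}]'

```text
time: 10.78
ee_pos: [0.4902, 0.0199, 0.1021]
orientation: [[0.001, 1.0, 0.0], [1.0, -0.001, 0.001], [0.001, 0.0, -1.0]]
wrist_force: [-1.5, -0.3, 7.3]
finger_gap: 0.213
grip_force: 15.0
```

Emit:
drive_tool --motion '[{"dx": 0, "dy": 0, "yaw": 0, "dz": 0, "claw": 0.3}, {"dx": 0, "dy": 0, "yaw": 0, "dz": 0, "claw": 0.5}, {"dx": 0, "dy": 0, "yaw": 0, "dz": 0, "claw": 0.7}, {"dx": 0, "dy": 0, "yaw": 0, "dz": -2, "claw": 0.7}, {"dx": 0, "dy": 0, "yaw": 0, "dz": -6, "claw": 0.7}, {"dx": -1, "dy": 0, "yaw": 0, "dz": -10, "claw": 0.7}, {"dx": -5, "dy": 0, "yaw": 0, "dz": -14.5, "claw": 0.7}, {"dx": -5, "dy": 0, "yaw": 0, "dz": -14.5, "claw": 0.7}, {"dx": -5, "dy": 0, "yaw": 0, "dz": -14.5, "claw": 0.7}]'

```text
time: 11.9
ee_pos: [0.4896, -0.0296, 0.2461]
orientation: [[0.001, 1.0, -0.001], [1.0, -0.001, 0.001], [0.001, -0.001, -1.0]]
wrist_force: [0.4, -0.1, 0.4]
finger_gap: 0.7
grip_force: 0.0
```

Run:
```python
from h import *
import pickle
s=status.get_state(); print(s["ee_pos"],s["time"])
w=cams.get_image("wrist");pickle.dump(w,open("w4.pkl","wb"))
```

```text
[ 0.48959411 -0.02959869  0.24605618] 11.9
```

Emit:
drive_tool --motion '[{"dx": -5, "dy": 0, "yaw": 0, "dz": 0, "claw": 0.7}, {"dx": -10, "dy": -0.5, "yaw": 0, "dz": 0, "claw": 0.8}, {"dx": -15, "dy": -1, "yaw": 0, "dz": 0, "claw": 0.9}, {"dx": -20, "dy": -1.5, "yaw": 0, "dz": 0, "claw": 0.9}, {"dx": -25, "dy": -2, "yaw": 0, "dz": 0, "claw": 0.9}, {"dx": -30, "dy": -2.5, "yaw": 0, "dz": 0, "claw": 0.9}, {"dx": -33, "dy": -3, "yaw": 0, "dz": 0, "claw": 0.9}, {"dx": -33, "dy": -3, "yaw": 0, "dz": 0, "claw": 0.9}, {"dx": -33, "dy": -3, "yaw": 0, "dz": 0, "claw": 0.9}]'

```text
time: 13.08
ee_pos: [0.46, -0.3584, 0.2453]
orientation: [[-0.0, 1.0, -0.002], [1.0, 0.0, 0.002], [0.002, -0.002, -1.0]]
wrist_force: [-0.4, 0.4, 0.1]
finger_gap: 0.901
grip_force: 0.0
```

Run:
```python
from h import *
import pickle
s=status.get_state(); print(s["ee_pos"],np.round(s["orientation"],3),s["time"],s["joint_pos"])
w=cams.get_image("wrist");pickle.dump(w,open("w5.pkl","wb"));p=np.array(w["pixels"])
w4=pickle.load(open("w4.pkl","rb"))
def crop(im,q,hw=40):
    u,v=[int(round(x)) for x in proj(im,q)]; print("crop origin",u-hw,v-hw,hw)
    return cv2.resize(np.array(im["pixels"])[v-hw:v+hw,u-hw:u+hw],(400,400),interpolation=cv2.INTER_CUBIC)
cv2.imwrite("pics/w5.png",np.hstack([crop(w4,(.493,.02,.141),30),crop(w,(.46,-.308,.026),40)]))
# collar: bright low-saturation blob
hsv=cv2.cvtColor(p,cv2.COLOR_BGR2HSV); H,S,V=cv2.split(hsv)
u,v=[int(round(x)) for x in proj(w,(.46,-.308,.026))]
for nm,m,z in (("ring",(S<60)&(V>150),.026),("dark",(V<90)&(S<120),.013)):
    q=np.zeros(V.shape,np.uint8);q[v-45:v+45,u-45:u+45]=m[v-45:v+45,u-45:u+45]
    n,l,st,c=cv2.connectedComponentsWithStats(q)
    for i in range(1,n):
        if st[i,4]>15:
            cs,_=cv2.findContours((l==i).astype(np.uint8),cv2.RETR_EXTERNAL,cv2.CHAIN_APPROX_NONE); e=cv2.minEnclosingCircle(cs[0])
            print(nm,st[i],c[i],onz(w,*c[i],z),onz(w,*e[0],z),e)
```

```text
[ 0.46002669 -0.35844521  0.24526941] [[-0.     1.    -0.002]
 [ 1.     0.     0.002]
 [ 0.002 -0.002 -1.   ]] 13.075 [-0.00808327  0.39331081  0.79552734  1.70858447 -0.30172243  1.16982693
  0.86967072]
crop origin 233 105 30
crop origin 220 89 40
ring [ 235  110   44   44 1190] [256.66890756 131.65882353] [ 0.45628873 -0.31078735  0.026     ] [ 0.45607681 -0.31073483  0.026     ] ((256.5, 131.61627197265625), 22.079814910888672)
```

View pics/w5.png

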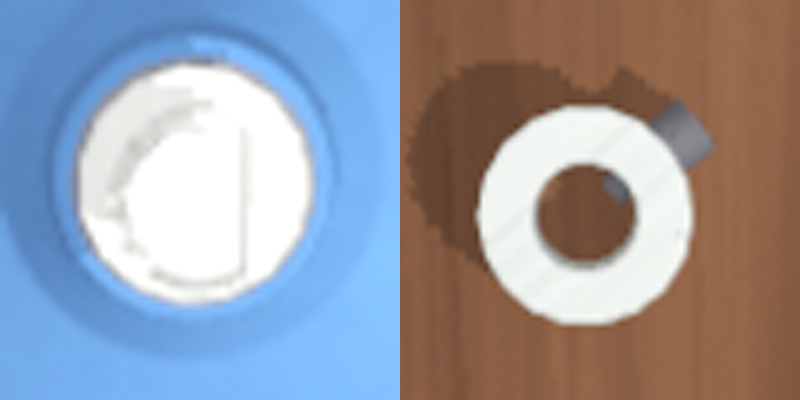

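Left crop: the flat's edge is vertical at (245,190), so it faces +x. Right crop: the collar is at (585,215), its screw head end is mid (696,121) and the tip is at (616,186). I'll compute the pose from these.

Run:
```python
from h import *
import pickle
w=pickle.load(open("w5.pkl","rb"));w4=pickle.load(open("w4.pkl","rb"));t=pickle.load(open("a.pkl","rb"))["top"]
f=lambda x,y:(220+(x-400)/5,89+y/5)
c=onz(w,256.57,131.64,.026)
for q in [(696,121.5),(616,186)]:
    o=onz(w,*f(*q),.013); d=o-c; print(o,np.hypot(*d[:2]),np.degrees(np.arctan2(d[1],d[0])))
a=onz(w,*f(696,121.5),.013)-onz(w,*f(616,186),.013); print('axis',np.degrees(np.arctan2(a[1],a[0])))
p=np.array(w4["pixels"]);S,V=cv2.split(cv2.cvtColor(p,cv2.COLOR_BGR2HSV))[1:]
q=np.zeros(V.shape,np.uint8);q[105:165,233:293]=((S<50)&(V>140))[105:165,233:293]
cs,_=cv2.findContours(q,cv2.RETR_EXTERNAL,cv2.CHAIN_APPROX_NONE);k=max(cs,key=cv2.contourArea)
e=cv2.minEnclosingCircle(k);print(e,onz(w4,*e[0],.095))
```

```text
[ 0.48504887 -0.28833918  0.013     ] 0.03656743719564006 37.82476219100315
[ 0.46463085 -0.30446733  0.013     ] 0.010551135935757974 36.640070744117324
axis 38.30513691556099
((261.9113464355469, 131.8855438232422), 18.347026824951172) [0.4921453  0.02086607 0.095     ]
```

Emit:
drive_tool --motion '[{"dx": 2, "dy": -0.2, "yaw": 0.15, "dz": 0, "claw": 0.85}, {"dx": 4.76, "dy": -0.38, "yaw": 0.3, "dz": 2, "claw": 0.85}, {"dx": 4.76, "dy": -0.38, "yaw": 0.45, "dz": 5, "claw": 0.85}, {"dx": 4.76, "dy": -0.38, "yaw": 0.6, "dz": 9, "claw": 0.85}, {"dx": 4.76, "dy": -0.38, "yaw": 0.75, "dz": 13, "claw": 0.85}, {"dx": 4.76, "dy": -0.38, "yaw": 0.9, "dz": 17, "claw": 0.85}, {"dx": 4.76, "dy": -0.38, "yaw": 0.907, "dz": 20, "claw": 0.85}, {"dx": 4.76, "dy": -0.38, "yaw": 0.907, "dz": 20, "claw": 0.85}, {"dx": 4.76, "dy": -0.38, "yaw": 0.907, "dz": 22, "claw": 0.85}, {"dx": 4.76, "dy": -0.38, "yaw": 0.907, "dz": 23.6, "claw": 0.85}, {"dx": 4.76, "dy": -0.38, "yaw": 0.907, "dz": 23.9, "claw": 0.85}, {"dx": 4.76, "dy": -0.38, "yaw": 0.907, "dz": 23.9, "claw": 0.85}]'

```text
time: 14.62
ee_pos: [0.4558, -0.3127, 0.0077]
orientation: [[0.788, 0.615, -0.0], [0.615, -0.788, 0.0], [0.0, -0.0, -1.0]]
wrist_force: [0.2, 0.2, 0.5]
finger_gap: 0.85
grip_force: 0.0
```

Emit:
drive_tool --motion '[{"dx": 0, "dy": 0, "yaw": 0, "dz": 0, "claw": 0.75}, {"dx": 0, "dy": 0, "yaw": 0, "dz": 0, "claw": 0.68}, {"dx": 0, "dy": 0, "yaw": 0, "dz": 0, "claw": 0.62}, {"dx": 0, "dy": 0, "yaw": 0, "dz": 0, "claw": 0.4}, {"dx": 0, "dy": 0, "yaw": 0, "dz": 0, "claw": 0.4}, {"dx": 0, "dy": 0, "yaw": 0, "dz": 0, "claw": 0.4}, {"dx": 0, "dy": 0, "yaw": 0, "dz": 0, "claw": 0.4}]' --grip_force 25

```text
time: 15.5
ee_pos: [0.456, -0.3124, 0.0078]
orientation: [[0.788, 0.615, 0.0], [0.615, -0.788, 0.0], [0.0, -0.0, -1.0]]
wrist_force: [-1.7, 1.9, 5.5]
finger_gap: 0.613
grip_force: 25.0
```

Run:
```python
from h import *
import pickle
w=cams.get_image("wrist");pickle.dump(w,open("w6.pkl","wb"));cv2.imwrite("pics/w6.png",np.array(w["pixels"]))
s=status.get_state(); print(s["ee_pos"],np.round(s["orientation"],3),s["joint_pos"])
```

```text
[ 0.45596419 -0.31241566  0.00781422] [[ 0.788  0.615  0.   ]
 [ 0.615 -0.788  0.   ]
 [ 0.    -0.    -1.   ]] [-0.03578191  0.70135347  0.76228564  1.98782857 -0.71903987  0.74369517
  0.25888803]
```

View pics/w6.png

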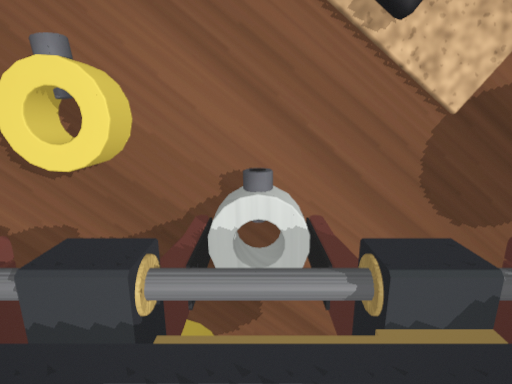

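The collar is gripped (gap 53.9 mm) with the screw at (258,178), along tool x. I'm lifting and carrying it above the spindle.

Emit:
drive_tool --motion '[{"dx": 0, "dy": 0, "yaw": 0, "dz": -4, "claw": 0.4}, {"dx": 0, "dy": 0, "yaw": 0, "dz": -8, "claw": 0.4}, {"dx": 0, "dy": 0, "yaw": 0, "dz": -13, "claw": 0.4}, {"dx": 1, "dy": -1, "yaw": 0, "dz": -18, "claw": 0.4}, {"dx": 4, "dy": -4, "yaw": 0.1, "dz": -20, "claw": 0.4}, {"dx": 7, "dy": -7.2, "yaw": 0.2, "dz": -20, "claw": 0.4}, {"dx": 10, "dy": -10.3, "yaw": 0.3, "dz": -20, "claw": 0.4}, {"dx": 13, "dy": -13.4, "yaw": 0.4, "dz": -20, "claw": 0.4}, {"dx": 16, "dy": -16.5, "yaw": 0.5, "dz": -20, "claw": 0.4}, {"dx": 19, "dy": -19.6, "yaw": 0.6, "dz": -20, "claw": 0.4}, {"dx": 22, "dy": -22.8, "yaw": 0.66, "dz": -20, "claw": 0.4}, {"dx": 23.25, "dy": -24.05, "yaw": 0.663, "dz": -20, "claw": 0.4}, {"dx": 23.25, "dy": -24.05, "yaw": 0.663, "dz": -18, "claw": 0.4}, {"dx": 23.25, "dy": -24.05, "yaw": 0.663, "dz": -16, "claw": 0.4}, {"dx": 23.25, "dy": -24.05, "yaw": 0.663, "dz": -16, "claw": 0.4}, {"dx": 23.25, "dy": -24.05, "yaw": 0.663, "dz": -16, "claw": 0.4}]'

```text
time: 17.55
ee_pos: [0.4915, 0.0193, 0.1682]
orientation: [[1.0, -0.001, 0.001], [-0.001, -1.0, -0.0], [0.001, 0.0, -1.0]]
wrist_force: [-0.3, 0.0, -2.6]
finger_gap: 0.609
grip_force: 25.0
```

Run:
```python
from h import *
import pickle
w=cams.get_image("wrist");p=np.array(w["pixels"]);pickle.dump(w,open("w7.pkl","wb"))
s=status.get_state(); print(s["ee_pos"],np.round(s["orientation"],4),s["joint_pos"])
x0,y0=200,150
cv2.imwrite("pics/w7.png",cv2.resize(p[150:270,180:340],(800,600),interpolation=cv2.INTER_CUBIC))
c=np.array([s["ee_pos"][0]+.0011,s["ee_pos"][1],s["ee_pos"][2]-.0078])
for q in [(.4924,.0205,.141),(.4924,.0205,.095),c+[0,0,.026],c]: print((proj(w,q)-[180,150])*5)
```

```text
[0.49163691 0.01949538 0.16836727] [[ 1.e+00 -9.e-04  1.e-03]
 [-9.e-04 -1.e+00  0.e+00]
 [ 1.e-03 -0.e+00 -1.e+00]] [-1.0801951   0.51352007  1.28307515  2.02668413 -0.57947836  1.03630234
 -1.08731746]
[384.88041444 327.21217432]
[386.54119391 236.74627969]
[391.95518469 465.17695978]
[392.23498794 376.63762163]
```

View pics/w7.png

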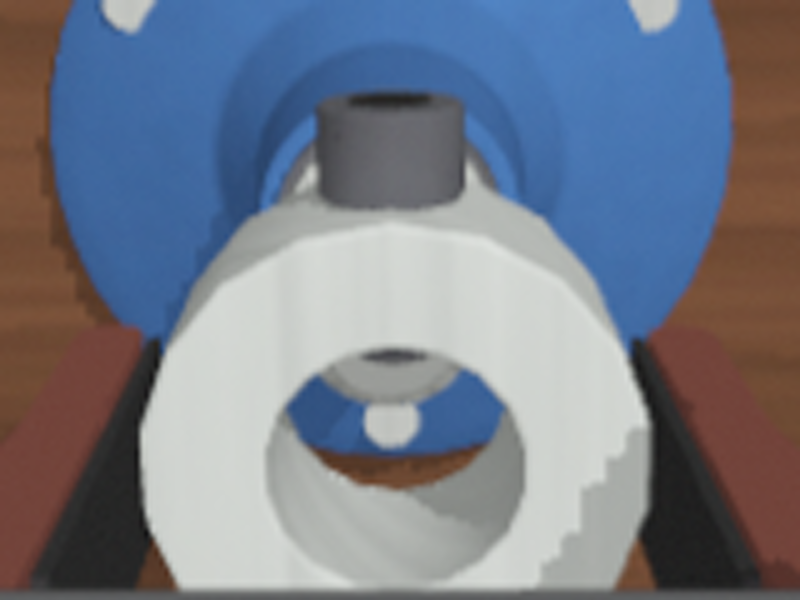

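The bore centre is at (396,466), as predicted, and the screw is straight ahead toward +x. I'm making a small lateral trim before inserting.

Emit:
drive_tool --motion '[{"dx": 0, "dy": -0.1, "yaw": 0, "dz": 0.5, "claw": 0.4}, {"dx": 0, "dy": -0.1, "yaw": 0, "dz": 1, "claw": 0.4}, {"dx": 0, "dy": -0.1, "yaw": 0, "dz": 1, "claw": 0.4}, {"dx": 0, "dy": -0.1, "yaw": 0, "dz": 1, "claw": 0.4}, {"dx": 0, "dy": -0.1, "yaw": 0, "dz": 1, "claw": 0.4}, {"dx": 0, "dy": -0.1, "yaw": 0, "dz": 1, "claw": 0.4}]'

```text
time: 18.35
ee_pos: [0.4912, 0.0211, 0.1577]
orientation: [[1.0, -0.0, 0.0], [-0.0, -1.0, 0.0], [0.0, -0.0, -1.0]]
wrist_force: [-0.5, 1.1, -3.5]
finger_gap: 0.614
grip_force: 25.0
```

Emit:
drive_tool --motion '[{"dx": 0, "dy": 0, "yaw": 0, "dz": 0.4, "claw": 0.4}, {"dx": 0, "dy": 0, "yaw": 0, "dz": 0.8, "claw": 0.4}, {"dx": 0, "dy": 0, "yaw": 0, "dz": 1.2, "claw": 0.4}, {"dx": 0, "dy": 0, "yaw": 0, "dz": 1.6, "claw": 0.4}, {"dx": 0, "dy": 0, "yaw": 0, "dz": 1.6, "claw": 0.4}, {"dx": 0, "dy": 0, "yaw": 0, "dz": 1.6, "claw": 0.4}]'

```text
time: 19.1
ee_pos: [0.4912, 0.021, 0.1417]
orientation: [[1.0, -0.0, 0.0], [-0.0, -1.0, -0.0], [0.0, 0.0, -1.0]]
wrist_force: [0.2, -0.3, -2.9]
finger_gap: 0.608
grip_force: 25.0
```

Emit:
drive_tool --motion '[{"dx": 0, "dy": 0, "yaw": 0, "dz": 0.3, "claw": 0.4}, {"dx": 0, "dy": 0, "yaw": 0, "dz": 0.6, "claw": 0.4}, {"dx": 0, "dy": 0, "yaw": 0, "dz": 0.9, "claw": 0.4}, {"dx": 0, "dy": 0, "yaw": 0, "dz": 1.2, "claw": 0.4}, {"dx": 0, "dy": 0, "yaw": 0, "dz": 1.5, "claw": 0.4}, {"dx": 0, "dy": 0, "yaw": 0, "dz": 1.8, "claw": 0.4}, {"dx": 0, "dy": 0, "yaw": 0, "dz": 1.8, "claw": 0.4}]'

```text
time: 19.98
ee_pos: [0.4911, 0.0211, 0.1234]
orientation: [[1.0, -0.0, -0.0], [-0.0, -1.0, -0.0], [-0.0, 0.0, -1.0]]
wrist_force: [-0.1, -0.2, -3.0]
finger_gap: 0.617
grip_force: 25.0
```

Emit:
drive_tool --motion '[{"dx": 0, "dy": 0, "yaw": 0, "dz": 0.4, "claw": 0.4}, {"dx": 0, "dy": 0, "yaw": 0, "dz": 0.8, "claw": 0.4}, {"dx": 0, "dy": 0, "yaw": 0, "dz": 1.2, "claw": 0.4}, {"dx": 0, "dy": 0, "yaw": 0, "dz": 1.6, "claw": 0.4}, {"dx": 0, "dy": 0, "yaw": 0, "dz": 1.8, "claw": 0.4}, {"dx": 0, "dy": 0, "yaw": 0, "dz": 1.9, "claw": 0.4}, {"dx": 0, "dy": 0, "yaw": 0, "dz": 2.0, "claw": 0.4}, {"dx": 0, "dy": 0, "yaw": 0, "dz": 2.05, "claw": 0.4}, {"dx": 0, "dy": 0, "yaw": 0, "dz": 2.05, "claw": 0.4}, {"dx": 0, "dy": 0, "yaw": 0, "dz": 2.05, "claw": 0.4}]'

```text
time: 21.22
ee_pos: [0.4912, 0.0211, 0.1032]
orientation: [[1.0, -0.0, 0.0], [-0.0, -1.0, -0.0], [0.0, 0.0, -1.0]]
wrist_force: [-0.6, -0.1, -3.2]
finger_gap: 0.614
grip_force: 25.0
```

Emit:
drive_tool --motion '[{"dx": 0, "dy": 0, "yaw": 0, "dz": 0.05, "claw": 0.4}, {"dx": 0, "dy": 0, "yaw": 0, "dz": 0.1, "claw": 0.4}, {"dx": 0, "dy": 0, "yaw": 0, "dz": 0.1, "claw": 0.4}, {"dx": 0, "dy": 0, "yaw": 0, "dz": 0.1, "claw": 0.4}, {"dx": 0, "dy": 0, "yaw": 0, "dz": 0.1, "claw": 0.4}]'

```text
time: 21.85
ee_pos: [0.4913, 0.0211, 0.1028]
orientation: [[1.0, -0.0, 0.0], [-0.0, -1.0, 0.001], [0.0, -0.001, -1.0]]
wrist_force: [-2.9, 1.6, 8.7]
finger_gap: 0.612
grip_force: 25.0
```

Run:
```python
from h import *
s=status.get_state(); print(s["ee_pos"],s["wrist_force"],s["wrist_torque"],s["grip_force"],s["time"])
a=[]
w=np.array(cams.get_image("wrist")["pixels"]); a.append(cv2.resize(w[150:270,180:340],(400,300),interpolation=cv2.INTER_CUBIC))
i=cams.get_image("side"); p=np.array(i["pixels"]); u,v=[int(x) for x in proj(i,(.55,-.1,.05))]
a.append(cv2.resize(p[v-75:v+75,max(0,u-100):u+100],(400,300),interpolation=cv2.INTER_CUBIC))
cv2.imwrite("pics/w8.png",np.hstack(a))
```

```text
[0.49129214 0.02112    0.10277368] [-2.92489319  1.62693686  8.68388806] [0.12466235 0.94011181 0.00885116] 25.002410290762782 21.85
```

View pics/w8.png

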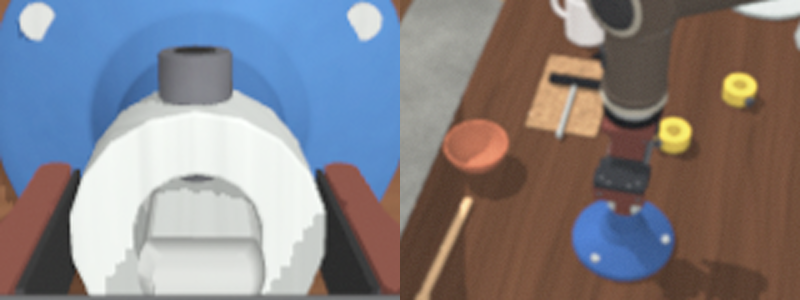

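The collar is seated at the predicted height with a 12 N step in contact force. The screw sits square to the flat, and the key is lying on the mat.

```bash
python3 -c "
from h import *
print(sign_off())"
```

```text
the job is handed in; nothing more can be done
None
```

The job is handed in (no verdict came back): the hex key is on the cork mat, the flat faces you, and the collar is down on the shoulder with its screw on the flat, still held in the grip at 25 N.

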